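# Brace the tight canister in the shelf corner, unscrew its lid and hold it ready

## Robot

A 7-joint arm with a two-finger parallel gripper is mounted at the origin on the work surface. World frame = base frame: x ahead of the robot, y to its left, z up, the work surface at z = 0. Lengths are in m, angles in degrees, forces in N, time in s.
With the tool pointing down it reaches from about 0.425 to 0.875 m from the base axis. Payload 4.7 kg.
Tool frame: the origin (TCP) lies midway between the tips of the shut fingers; the grasp point (between the pads) lies 19 mm behind it; z points along the fingers, y is the direction in which the jaws open and shut (so a half turn about z gives the same grasp; the last joint's range is limited). The gripper opens to 87 mm and grips with 3 to 60 N. Pads are 19 mm wide; open, the fingers measure 117 mm over their backs; the gripper's body (75 mm by 190 mm) begins 51 mm behind the grasp point.
Start: joints at [-65.14, 18.392, -4.016, 83.108, 1.295, 78.541, -3.26], TCP at [0.265, 0.594, 0.2] pointing down, gripper open.
Joint ranges: [-163.93, 163.93], [-17.29, 119.83], [-79.2, 71.16], [3.27, 140.29], [-89.18, 269.18], [5.43, 117.66], [-154.24, 154.24]. Speed limits (degrees/s): [147.25, 147.25, 180, 180, 180, 180, 180].

## Interface

Orientations are given as [roll, pitch, yaw] about the fixed x, y, z axes, in that order (R = Rz(yaw) Ry(pitch) Rx(roll)).
In Python, from cell import env gives the robot as it stands.
- The arm moves only by the tool apply_moves, never from a script. Its argument "targets" is a list of rows, each a list of 2 entries, a list of its own where there are three numbers: the shift along the world's x, y, z in mm, then the turn, a rotation vector about the world's x, y, z in rad. A call has 1 to 8 rows; each row is the pose to reach, as a shift and turn from the pose commanded when the call began; what a row does not reach only later rows make up. A row lasts 1/10 s, in which the tool goes at most 50 mm and 8.59 degrees, less where a joint would pass 70% of its speed; a pose out of reach is approached as far as the arm can. A call with a gripper value outside its range is refused whole. "hand" is the finger opening in mm, from 0 to 87, set as the call begins (left out, the last holds). The fingers move at their own pace and stop on an object; "squeeze" is the grip in N (left out, the last holds). Time passes only in rows, so rows that repeat a pose let the fingers close. It gives the time, the measured TCP pose, the force and the opening at its end, in the units of the state.
- env.get_obs(): the state, without advancing time (a new reading comes with each control period).
- env.read_camera(name): name is "scene" or "top" or "wrist"; returns a dict with "image" (384x512x3 uint8, red, green, blue), "camera_matrix" (3x3 intrinsics, pixels), "camera_from_world" (4x4, takes a point from world to camera coordinates); the wrist camera has in their place "mount" (4x4, takes a point from camera to tool coordinates, whose origin is the TCP and whose axes are the flange's). Camera axes: x right, y down, z forward; pixel columns grow to the right and rows downward; lengths in m; the calibration is good to about 2 mm. A picture is of the moment at which its call begins: read the wrist's pose just before it. There is no depth.
- env.sign_off(): hands the job in, once; it reports no verdict.
Trained networks look in a picture, given as the dict that the camera call returned (one of the last four; its "shot" number tells which), for a name from the list of things; names that differ only in an ending like _2 or _b are one class to them, and where a whole thing is asked for, a point or a joint stands for the part that bears it (a point fixed in the world has none). Each returns a list of dicts, best first, with "conf" (0 to 1); they miss things now and then, are a little off and sometimes report something else, mostly with a low value. They report only what shows in the picture. A call takes as long as a camera call.
- env.regions_of(picture, target): "region" (384x512 bool, what is visible of it) and "rect" ([left, top, right, bottom] in pixels, round what is visible of it).
The state is a dict: "time_s": time; "qpos": joint angles; "joint_velocities": joint speeds; "effort": joint torques, N m; "tool_pos": TCP position; "tool_rot": TCP orientation; "force": force on the tool from outside, world axes, zero at the start; "wrist_torque": the same for the moment, N m; "grip_width": finger opening in m.
Only numpy, scipy, OpenCV 4.12 (cv2) and the standard library are available. Lean on these libraries where they do the work, as an engineer would, in place of code of your own. Each camera call takes 0.05 s, during which the arm holds its last target. There are 200 camera calls.

## Task

The screw lid of the square steel canister is on tight and I want to drop in a fresh drying sachet. Put the canister, lid still on, square into the back corner of the black shelf, against both the back upstand and the shelf's only end upstand so that it cannot turn, then unscrew the lid anticlockwise until its thread lets go and lift it clear. Finish still holding the lid level and straight above the open mouth, about two centimetres clear of it, with the canister left standing in the corner and the other things on the shelf not disturbed.

Things in the scene. Friction and masses are not known exactly. Their poses are not given: they have to be found in the camera images.
- corner (a point): Point on the deck of the fixed black steel shelf where the inner faces of its back and its only end upstand meet (each 45 mm high, 5 mm thick). +x square into the back upstand, away from the robot; +y square into the end upstand; z up. The deck, 60 mm above the worktop, runs 860 mm to -y (open end) and 270 mm to -x (open front). The canister fits flat against both, its centre 39 mm from each.
- canister_center (a point): Loose empty stainless canister, about 0.4 kg without lid: centre of its square body, on the lid's axis, 40 mm above its underside. The body is 78 x 78 mm in plan, 80 mm tall; x and y axes square to its flat sides, z up.
- mouth (a point): Centre of the canister's mouth rim, 62 mm above canister_center, at the top of a round neck 48 mm across; covered by the lid at the start. A springy silicone seal stands 3 mm above the rim under the lid, up to 6 mm once the lid is off.
- lid_center (a point): Loose round stainless screw lid, about 0.13 kg, fluted edge, 64 mm across, 34 mm tall: its centre on its axis, 17 mm below the flat top and above the lower edge, z up. Screwed home at the start: this point 60 mm above canister_center, lower edge 3 mm above the square shoulder. Closed, it carries the canister safely when lifted by the lid; until unscrewed, lifting it lifts the canister too.
- lid_edge (a point): Centre of the lid's lower edge, 17 mm below lid_center. Right-hand three-start thread inside: anticlockwise from above it is tight at first (0.3 to 0.7 N m, which spins an unbraced canister along), free of the thread after about 62 degrees, stopped at about 98 and still free to lift there; aim for 80 to 90. It need not rise while turned; the seal pushes it up with up to 20 N.
- ramekin: Loose fluted glass ramekin, 82 mm across the rim, 46 mm tall; centre of its underside. To be left alone.
- trivet: Loose round wooden trivet, 150 mm across, 12 mm thick; centre of its underside. To be left alone.
- dehumidifier: Loose white compact dehumidifier, 120 mm deep (x), 135 mm wide (y), 220 mm tall; centre of its underside. To be left alone.
- drawers: Loose small plastic unit with two drawers, 170 mm deep (x), 130 mm wide (y), 140 mm tall, knobs to the robot's side; centre of its underside. To be left alone.

How it is judged (in metres and radians):
On the way, in this order (a step that is already met when the one before it is completed fails the run):
1. the canister stands on the deck square in the back corner, within 10 mm of touching both upstands, with its lid still screwed home (x of canister_center in the frame of corner above -0.049 m and y of canister_center in the frame of corner above -0.049 m and z of canister_center in the frame of corner below 0.046 m and angle between canister_center's own z axis and vertical below 0.1 rad and z of lid_center in the frame of canister_center below 0.0625 m and angle between the x axis of lid_center and the x axis of canister_center, either way round below 0.4 rad), for 0.2 s.
2. the lid, turned out of its thread, comes up off the neck while the canister stays in the corner (z of lid_center in the frame of canister_center above 0.068 m and x of canister_center in the frame of corner above -0.053 m and y of canister_center in the frame of corner above -0.053 m and z of canister_center in the frame of corner below 0.048 m), for 0.1 s.
At the end, for the whole second after the job is handed in: The lid is held in the fingers, still and level within 11 degrees, touching nothing else, its axis within 20 mm of the canister's and its lower edge 5 to 50 mm above the mouth rim; the canister stands upright on the deck in the back corner, within 14 mm of touching both upstands (z of lid_center in the frame of canister_center between 0.084 and 0.129 m and horizontal distance between lid_center and canister_center below 0.02 m and angle between lid_center's own z axis and vertical below 0.2 rad and contact force between the fingers and lid above 1 N and contact force between lid and canister below 0.2 N and linear speed of each of lid, canister below 0.03 m/s and x of canister_center in the frame of corner above -0.053 m and y of canister_center in the frame of corner above -0.053 m and z of canister_center in the frame of corner below 0.044 m and angle between canister_center's own z axis and vertical below 0.06 rad); the arm keeps its last pose, push and grip.
It fails at once if the ramekin or the trivet is shoved by more than 30 mm (distance of any of ramekin, trivet from where it was at the start of the episode above 0.03 m).
It fails at once if the dehumidifier or the drawer unit is shoved by more than 30 mm (distance of any of dehumidifier, drawers from where it was at the start of the episode above 0.03 m).
It also fails if it takes over 45 s, if anything falls off the work surface, if the arm or the gripper's body presses on something with over 40 N, if the wrist force passes 120 N, or if a joint passes its speed limit or range.

## Working session

There is one attempt and no reset: what is moved stays moved. The work goes in short steps, Python scripts to look and compute and a tool call to move; the robot and the scene stay as the last step left them, time stands still between calls to the robot, and variables do not carry over. Pictures are saved under pics/ and viewed, about 8 in all and at most 12, crops included, and the job is handed in when it is done.

Besides the shell and the picture viewer there is one more tool, called after ">>>" as name(argument=value, ...) on one line, values as JSON. apply_moves: Moves the arm, as the interface text tells. Its arguments: {"type":"object","properties":{"targets":{"type":"array","items":{"type":"array"}},"hand":{"type":"number"},"squeeze":{"type":"number"}},"required":["targets"]}

```bash
mkdir -p pics; cat > h.py <<'E'
import numpy as np, cv2
from cell import env
def save(p,n): cv2.imwrite(f'pics/{n}.png',cv2.cvtColor(p['image'],cv2.COLOR_RGB2BGR))
def ray(p,u,v):
    T=np.linalg.inv(p['camera_from_world']); K=p['camera_matrix']
    d=T[:3,:3]@np.linalg.inv(K)@np.array([u,v,1.]); return T[:3,3],d
def onz(p,u,v,z):
    o,d=ray(p,u,v); return o+d*(z-o[2])/d[2]
def proj(p,X):
    X=np.atleast_2d(X); c=(p['camera_from_world']@np.c_[X,np.ones(len(X))].T)[:3]; q=p['camera_matrix']@c; return (q[:2]/q[2]).T
E
python3 - <<'E'
from h import *
ps={n:env.read_camera(n) for n in('scene','top')}
for n,p in ps.items():
    save(p,n+'0'); print(n,np.linalg.inv(p['camera_from_world'])[:3,3].round(3), p['camera_matrix'][0,0])
    for t in('canister_center','lid_center','ramekin','trivet','dehumidifier','drawers'):
        r=env.regions_of(p,t)
        for d in r[:2]:
            m=d['region']; ys,xs=np.nonzero(m); print(t,round(d['conf'],2),d['rect'],m.sum(),xs.mean().round(1),ys.mean().round(1))
a=cv2.imread('pics/scene0.png');b=cv2.imread('pics/top0.png')
cv2.imwrite('pics/both0.png',cv2.resize(np.hstack([a,b]),(800,300)))
o=env.get_obs();print(o)
E
```

```text
scene [ 0.483 -0.964  1.209] 424.02880119821606
lid_center 0.74 [224.5, 163.3, 244.9, 184.4] 348 236.4 175.0
ramekin 0.74 [210.9, 139.4, 231.1, 162.6] 392 219.1 151.2
trivet 0.85 [223.7, 227.5, 269.1, 266.8] 882 246.7 242.8
dehumidifier 0.8 [251.4, 287.5, 310.4, 373.1] 4252 278.2 330.9
drawers 0.8 [223.7, 247.6, 306.5, 319.9] 3061 264.8 275.7
top [ 0.375 -0.121  1.622] 464.2214331113905
canister_center 0.84 [218.0, 182.4, 248.3, 214.6] 277 235.3 203.3
lid_center 0.84 [222.8, 187.1, 241.4, 210.3] 339 232.3 198.6
ramekin 0.73 [164.4, 205.7, 186.8, 231.3] 492 177.0 218.0
ramekin 0.36 [223.1, 189.0, 242.2, 212.7] 314 232.1 199.0
trivet 0.67 [218.4, 185.0, 249.4, 216.6] 244 234.5 203.0
trivet 0.61 [278.1, 172.5, 322.0, 215.9] 1059 299.9 194.2
dehumidifier 0.85 [375.7, 152.6, 438.8, 196.9] 2512 406.3 173.9
drawers 0.81 [327.7, 147.1, 379.8, 221.4] 2838 352.4 178.8
{'time_s': 0.7, 'qpos': array([-65.14123219,  18.38950301,  -4.01546221,  83.10789088,
         1.29405633,  78.54268567,  -3.26143055]), 'joint_velocities': array([ 0.03056226, -0.06321907,  0.06640952,  0.09168554, -0.00831127,
        0.02548717, -0.01815057]), 'effort': array([-4.46184538e-05, -4.90946639e+01, -4.03017104e-01, -3.12698221e+01,
       -6.36764802e-02,  3.35246476e-02,  1.31619294e-05]), 'tool_pos': array([0.26493925, 0.593565  , 0.19961091]), 'tool_rot': array([1.79994999e+02, 2.16127678e-03, 1.55947812e+02]), 'force': array([ 0.49471558, -0.09843585, -0.8746399 ]), 'wrist_torque': array([0.01649995, 0.00608591, 0.02220017]), 'grip_width': 0.08704467713365723}
```

View pics/scene0.png

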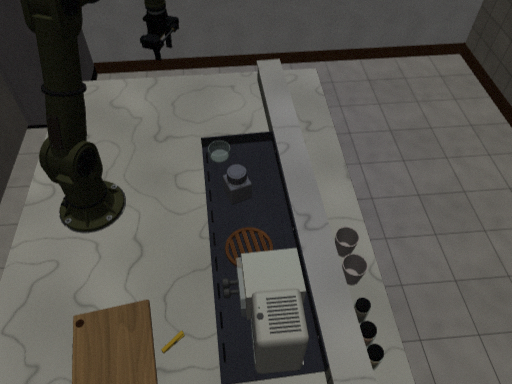

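View pics/top0.png

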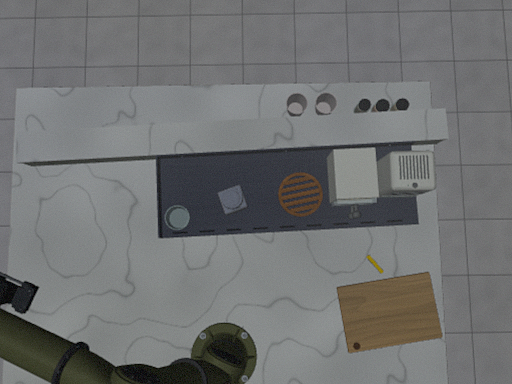

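The scene picture shows the canister at about (237,175) px and the ramekin at (219,151). In the top view the canister is at (232,199), the shelf's left end at about (158,158–237), and the ramekin in the front left corner at (177,218). I'll zoom in on this area.

```bash
python3 - <<'E'
from h import *
p=env.read_camera('top'); s=env.read_camera('scene')
a=cv2.cvtColor(p['image'],cv2.COLOR_RGB2BGR)[140:245,145:265]; b=cv2.cvtColor(s['image'],cv2.COLOR_RGB2BGR)[120:220,195:295]
f=lambda x,k:np.clip(cv2.resize(x,None,fx=k,fy=k,interpolation=cv2.INTER_CUBIC).astype(float)*1.8,0,255).astype(np.uint8)
cv2.imwrite('pics/zt.png',f(a,5.7)); cv2.imwrite('pics/zs.png',f(b,6))
np.save('top.npy',p,allow_pickle=True);np.save('scene.npy',s,allow_pickle=True)
for u,v in[(232.3,198.6)]: print('lid top',onz(p,u,v,.154))
print('lid scene',onz(s,236.4,175,.145))
for uv in[(158,158),(158,237),(418,223)]: print(uv,onz(p,*uv,.06),onz(p,*uv,.105))
print('ram',onz(p,177,218,.08)); print('drw',onz(p,328,150,.2))
E
```

```text
lid top [ 0.51783171 -0.04159132  0.154     ]
lid scene [ 0.51818903 -0.02632671  0.145     ]
(158, 158) [0.67003318 0.21661681 0.06      ] [0.66152177 0.20688104 0.105     ]
(158, 237) [0.40119639 0.21366188 0.06      ] [0.40043209 0.20401127 0.105     ]
(418, 223) [ 0.43621218 -0.65787119  0.06      ] [ 0.43443883 -0.64240667  0.105     ]
ram [0.46285616 0.14680266 0.08      ]
drw [ 0.66099181 -0.34299322  0.2       ]
```

View pics/zt.png

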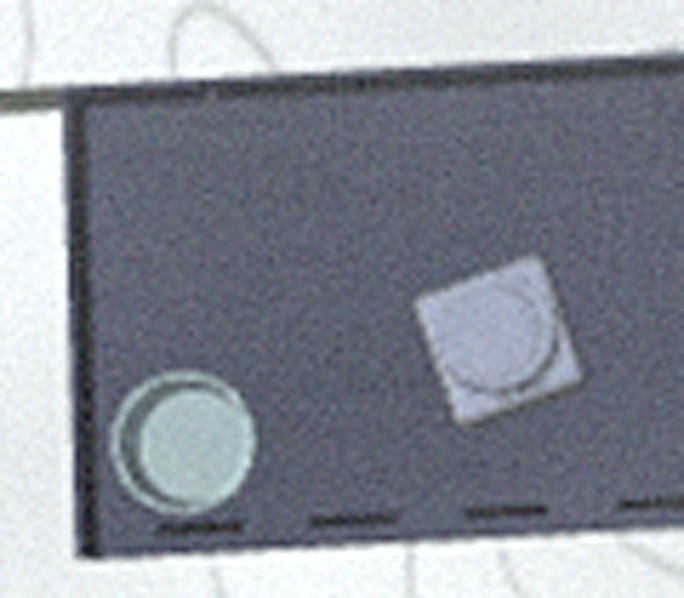

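View pics/zs.png

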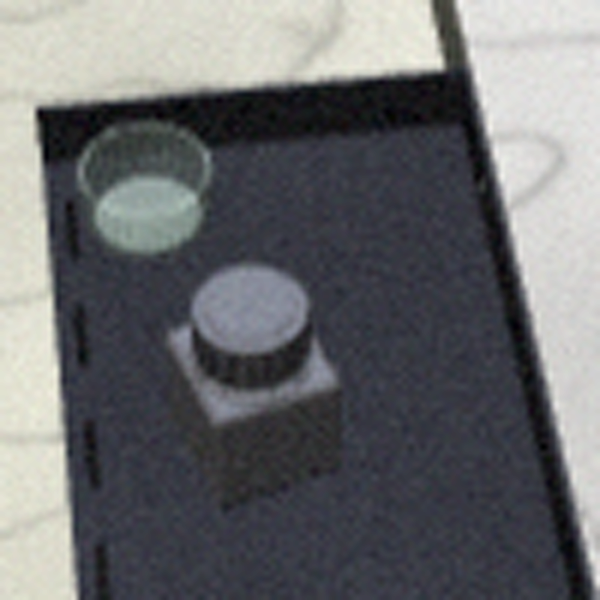

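The top zoom shows the canister turned about 20°, with its body-top corners at (415,298), (540,257), (582,378), (462,425). The inner corner is at about (90,104) and the ramekin is at the front. The scene zoom puts the inner corner at about (462,122).

```bash
cat > g.py <<'E'
from h import *
p=np.load('top.npy',allow_pickle=True).item();s=np.load('scene.npy',allow_pickle=True).item()
def zt(x,y): return (x+.5)/5.7-.5+145,(y+.5)/5.7-.5+140
def zs(x,y): return (x+.5)/6-.5+195,(y+.5)/6-.5+120
def tri(a,b):
    (o1,d1),(o2,d2)=ray(p,*a),ray(s,*b)
    A=np.c_[d1,-d2]; t=np.linalg.lstsq(A,o2-o1,rcond=None)[0]
    x,y=o1+d1*t[0],o2+d2*t[1]; return ((x+y)/2).round(4),np.linalg.norm(x-y).round(4)
E
python3 - <<'E'
from g import *
c=[onz(p,*zt(*q),.14) for q in[(415,298),(540,257),(582,378),(462,425)]]
c=np.array(c);print(c.round(4),c.mean(0))
for i in range(4): d=c[(i+1)%4]-c[i];print(np.linalg.norm(d),np.degrees(np.arctan2(d[1],d[0])))
for r in env.regions_of(p,'lid_center')[:1]+[]:
    ys,xs=np.nonzero(r['region']);(u,v),R=cv2.minEnclosingCircle(np.c_[xs,ys].astype(np.float32));print('lid top',u,v,onz(p,u,v,.177))
print('lid zt',onz(p,*zt(498,342),.177),'lid zs',onz(s,*zs(250,310),.177))
q=[onz(p,*zt(*x),.06) for x in[(90,104),(684,75),(102,555)]];print('corner',np.round(q,4))
for i in(1,2): d=q[i]-q[0];print(np.degrees(np.arctan2(d[1],d[0])))
print('corner s',onz(s,*zs(462,122),.06), 'back line s',onz(s,*zs(560,600),.06))
print('body corners s',[onz(s,*zs(*x),.14).round(4) for x in[(168,340),(225,418),(342,383)]])
print('ledge end',tri((22,163),(258,62)),tri((16,150),(280,60)))
print('deck tops corner tri',tri(zt(90,104),zs(462,122)))
print('ramekin',onz(p,*zt(184,443),.106),onz(p,*zt(202,435),.06))
E
```

```text
[[ 0.5416  0.0069  0.14  ]
 [ 0.5639 -0.0638  0.14  ]
 [ 0.4951 -0.0867  0.14  ]
 [ 0.4696 -0.0192  0.14  ]] [ 0.51753895 -0.04069221  0.14      ]
0.07413648209392434 -72.50080311816777
0.07253780686326725 -161.56696090577023
0.0722102044225618 110.65970306505848
0.07657701563188553 19.90789154611076
lid top 231.919189453125 198.69192504882812 [ 0.5153161  -0.04164601  0.177     ]
lid zt [ 0.51250159 -0.0417401   0.177     ] lid zs [ 0.51776893 -0.03821561  0.177     ]
corner [[ 0.6705  0.2085  0.06  ]
 [ 0.6829 -0.1481  0.06  ]
 [ 0.4011  0.1986  0.06  ]]
-88.01074775884227
-177.9021776765656
corner s [0.66941569 0.2169017  0.06      ] back line s [ 0.67740523 -0.16339664  0.06      ]
body corners s [array([ 0.4719, -0.0232,  0.14  ]), array([ 0.5   , -0.0825,  0.14  ]), array([ 0.5657, -0.0635,  0.14  ])]
ledge end (array([0.655 , 0.6551, 0.1152]), np.float64(0.0109)) (array([0.732, 0.691, 0.091]), np.float64(0.0655))
deck tops corner tri (array([0.6681, 0.2062, 0.0705]), np.float64(0.0008))
ramekin [0.46363922 0.14272673 0.106     ] [0.47092129 0.14011554 0.06      ]
```

>>> apply_moves(targets=[[[250,-634,120],[0,0,-1.76]],[[250,-634,120],[0,0,-1.76]],[[250,-634,120],[0,0,-1.76]],[[250,-634,120],[0,0,-1.76]],[[250,-634,120],[0,0,-1.76]],[[250,-634,120],[0,0,-1.76]],[[250,-634,120],[0,0,-1.76]],[[250,-634,120],[0,0,-1.76]]], hand=87)

```text
time_s: 1.65
tool_pos: [0.4099, 0.2251, 0.2696]
tool_rot: [180.0, -0.1, 86.8]
force: [1.7, 0.4, 0.6]
grip_width: 0.087
```

>>> apply_moves(targets=[[[106,-266,50],[0,0,-0.56]],[[106,-266,50],[0,0,-0.56]],[[106,-266,50],[0,0,-0.56]],[[106,-266,50],[0,0,-0.56]],[[106,-266,50],[0,0,-0.56]],[[106,-266,50],[0,0,-0.56]],[[106,-266,50],[0,0,-0.56]]])

```text
time_s: 2.35
tool_pos: [0.5167, -0.0463, 0.3203]
tool_rot: [179.8, 0.0, 54.5]
force: [0.0, -0.7, -0.3]
grip_width: 0.0873
```

```bash
cat >> h.py <<'E'
from scipy.spatial.transform import Rotation as Ro
def wrist():
    o=env.get_obs(); w=env.read_camera('wrist')
    T=np.eye(4);T[:3,:3]=Ro.from_euler('xyz',o['tool_rot'],degrees=True).as_matrix();T[:3,3]=o['tool_pos']
    w['camera_from_world']=np.linalg.inv(T@w['mount']); return o,w
E
python3 - <<'E'
from h import *
o,w=wrist(); print(o['tool_pos'],o['tool_rot'],o['qpos'].round(1)); save(w,'w1')
print(np.linalg.inv(w['camera_from_world'])[:3,3])
for t in('lid_center','canister_center'):
    for r in env.regions_of(w,t)[:1]:
        m=r['region'];ys,xs=np.nonzero(m);(u,v),R=cv2.minEnclosingCircle(np.c_[xs,ys].astype(np.float32))
        print(t,r['conf'],r['rect'],(u,v,R),onz(w,xs.mean(),ys.mean(),.177),onz(w,u,v,.177)); print(cv2.minAreaRect(np.c_[xs,ys].astype(np.float32)))
np.save('w1.npy',w,allow_pickle=True)
E
```

```text
[ 0.51665565 -0.04629675  0.32033043] [1.79759213e+02 3.57708317e-02 5.44715665e+01] [-30.7  -0.7  32.7  91.2   0.5  89.2 -33.5]
[0.56074723 0.01362167 0.5055881 ]
lid_center 0.81 [221.7, 131.5, 287.0, 198.0] (254.0, 164.0, 32.57309341430664) [ 0.52125897 -0.03979304  0.177     ] [ 0.52138363 -0.0398814   0.177     ]
((254.0, 164.0), (64.0, 62.0), 90.0)
canister_center 0.7 [211.3, 110.8, 298.9, 204.2] (253.79959106445312, 155.71580505371094, 45.22993087768555) [ 0.53476847 -0.02225825  0.177     ] [ 0.52620483 -0.0328054   0.177     ]
((254.92306518554688, 156.61537170410156), (68.78282165527344, 69.89221954345703), 33.6900634765625)
```

View pics/w1.png

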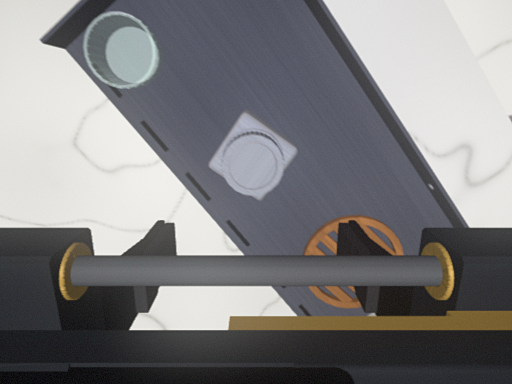

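The wrist view shows the lid at about (250,163). The body corners are at about (247,112), (298,153), (262,199) and (208,163).

```bash
python3 - <<'E'
from h import *
w=np.load('w1.npy',allow_pickle=True).item(); print(w['camera_matrix'][0,0])
c=np.array([onz(w,*q,.14) for q in[(247,112),(298,153),(262,199),(208,163)]]);print(c.round(4),c.mean(0))
for i in range(4): d=c[(i+1)%4]-c[i];print(np.linalg.norm(d),np.degrees(np.arctan2(d[1],d[0])))
# model overlays: canister centre/yaw/ lid top edges
def model(cx,cy,yaw):
    a=np.radians(yaw);R=np.array([[np.cos(a),-np.sin(a)],[np.sin(a),np.cos(a)]])
    q=np.array([[1,1],[1,-1],[-1,-1],[-1,1]])*.039
    return np.c_[q@R.T+[cx,cy],[.14]*4]
im=cv2.cvtColor(w['image'],cv2.COLOR_RGB2BGR)[90:230,180:330]; K=4
im=cv2.resize(im,None,fx=K,fy=K,interpolation=cv2.INTER_CUBIC)
t=np.linspace(0,2*np.pi,60)
for (x,y,yaw),col in(((.518,-.040,19),(0,0,255)),):
    P=(proj(w,model(x,y,yaw))-[180,90]+.5)*K; cv2.polylines(im,[P.astype(int)],True,col,1)
    P=(proj(w,np.c_[x+.032*np.cos(t),y+.032*np.sin(t),0*t+.177])-[180,90]+.5)*K; cv2.polylines(im,[P.astype(int)],True,col,1)
cv2.imwrite('pics/w1m.png',im)
E
```

```text
326.86917621359044
[[ 0.5443  0.0054  0.14  ]
 [ 0.5647 -0.0645  0.14  ]
 [ 0.5003 -0.0853  0.14  ]
 [ 0.4751 -0.0146  0.14  ]] [ 0.52109518 -0.0397422   0.14      ]
0.07282126944065981 -73.78667557175429
0.06768543487338857 -162.11995688903784
0.07507900685795633 109.56991056506041
0.07205285101445093 16.08588341600115
```

View pics/w1m.png

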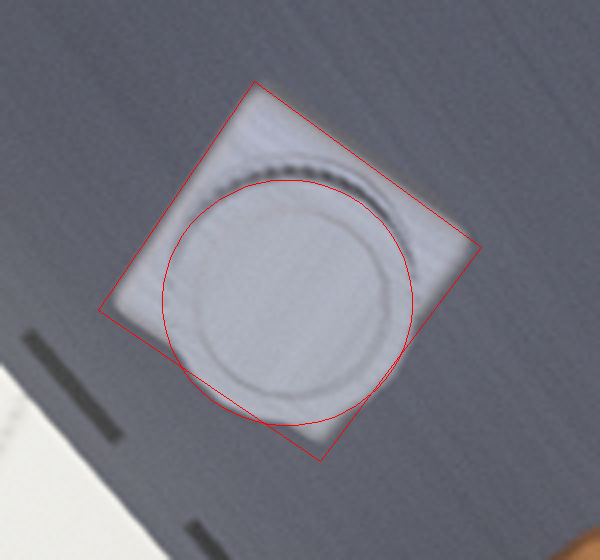

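>>> apply_moves(targets=[[[3,6,-50],[0,0,0]],[[3,6,-100],[0,0,0]],[[3,6,-140],[0,0,0]],[[3,6,-165],[0,0,0]],[[3,6,-174],[0,0,0]],[[3,6,-174],[0,0,0]],[[3,6,-174],[0,0,0]]])

```text
time_s: 3.2
tool_pos: [0.5195, -0.0321, 0.1464]
tool_rot: [179.9, -0.1, 55.2]
force: [0.5, -1.3, 0.3]
grip_width: 0.0867
```

>>> apply_moves(targets=[[[0,0,0],[0,0,0]],[[0,0,0],[0,0,0]],[[0,0,0],[0,0,0]],[[0,0,0],[0,0,0]],[[0,0,0],[0,0,0]],[[0,0,0],[0,0,0]]], hand=55, squeeze=55)

```text
time_s: 3.8
tool_pos: [0.521, -0.034, 0.1465]
tool_rot: [179.7, -0.1, 55.1]
force: [5.0, -3.5, 2.7]
grip_width: 0.0622
```

>>> apply_moves(targets=[[[0,0,0],[0,0,0]],[[0,0,0],[0,0,0]],[[0,0,0],[0,0,0]],[[-3,-5,0],[0,0,0]],[[-3,-5,0],[0,0,0]],[[-3,-5,0],[0,0,0]],[[-3,-5,0],[0,0,0]]], hand=80)

```text
time_s: 4.5
tool_pos: [0.5152, -0.0378, 0.1448]
tool_rot: [-180.0, 0.0, 55.1]
force: [0.3, 0.6, 0.0]
grip_width: 0.0798
```

```bash
python3 - <<'E'
from h import *
o,w=wrist(); print(o['tool_pos'],o['tool_rot'],o['grip_width']); save(w,'w2')
t=env.read_camera('top'); np.save('top2.npy',t,allow_pickle=True)
for n,p in(('w',w),('t',t)):
  for r in env.regions_of(p,'lid_center')[:2]: print(n,r['conf'],r['rect'])
print(proj(w,[[.519,-.040,.177]]))
E
```

```text
[ 0.51520337 -0.03776562  0.1447984 ] [-1.79973064e+02  7.82704957e-03  5.51081283e+01] 0.07980107415542646
w 0.66 [200.9, 172.6, 327.1, 302.0]
[[261.20672063 246.68405629]]
```

View pics/w2.png

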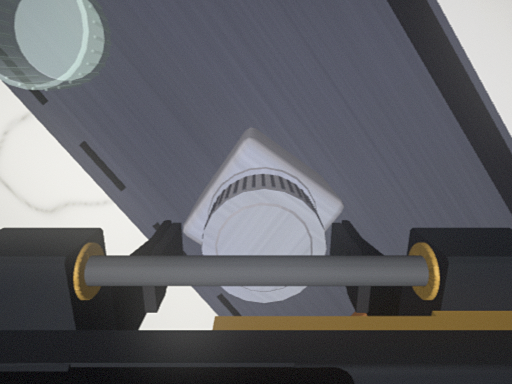

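```bash
python3 - <<'E'
from h import *
im=cv2.imread('pics/w2.png'); import json
o=env.get_obs(); w=env.read_camera('wrist'); T=np.eye(4);T[:3,:3]=Ro.from_euler('xyz',o['tool_rot'],degrees=True).as_matrix();T[:3,3]=o['tool_pos'];w['camera_from_world']=np.linalg.inv(T@w['mount'])
print(o['tool_pos'],proj(w,[[*o['tool_pos'][:2],z] for z in(.16,.177)]))
r=env.regions_of(w,'lid_center')[0]['region']
c,_=cv2.findContours(r.astype(np.uint8),0,1); 
print('tilt',o['tool_rot'])
def model(cx,cy,yaw):
    a=np.radians(yaw);R=np.array([[np.cos(a),-np.sin(a)],[np.sin(a),np.cos(a)]])
    q=np.array([[1,1],[1,-1],[-1,-1],[-1,1]])*.039
    return np.c_[q@R.T+[cx,cy],[.14]*4]
K=3;O=np.array([170,110]); im=cv2.resize(cv2.cvtColor(w['image'],cv2.COLOR_RGB2BGR)[110:310,170:370],None,fx=K,fy=K)
t=np.linspace(0,2*np.pi,60)
x,y=.520,-.0385
P=(proj(w,model(x,y,18))-O+.5)*K; cv2.polylines(im,[P.astype(int)],True,(0,0,255),1)
for R,z in((.032,.143),(.032,.175),(.030,.177)):
    P=(proj(w,np.c_[x+R*np.cos(t),y+R*np.sin(t),0*t+z])-O+.5)*K; cv2.polylines(im,[P.astype(int)],True,(0,0,255),1)
cv2.imwrite('pics/w3.png',im)
E
```

```text
[ 0.5154796  -0.03778853  0.144951  ] [[252.98581684 233.76725827]
 [252.66481776 247.14756556]]
tilt [1.79998489e+02 1.25654622e-03 5.51147681e+01]
```

View pics/w3.png

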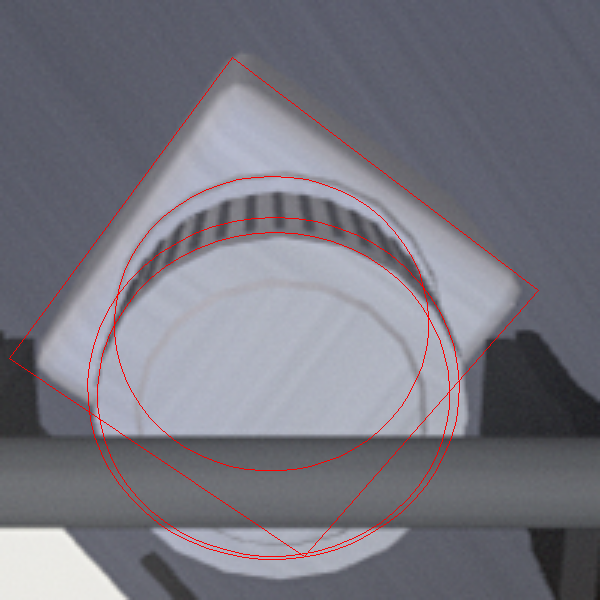

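>>> apply_moves(targets=[[[2,-2,0],[0,0,0]],[[2,-2,0],[0,0,0]],[[2,-2,0],[0,0,0]]])

```text
time_s: 5.1
tool_pos: [0.5175, -0.0401, 0.1449]
tool_rot: [180.0, 0.0, 55.1]
force: [-0.1, -0.5, 1.1]
grip_width: 0.08
```

>>> apply_moves(targets=[[[0,0,0],[0,0,0]],[[0,0,0],[0,0,0]],[[0,0,0],[0,0,0]],[[0,0,0],[0,0,0]],[[0,0,0],[0,0,0]],[[0,0,0],[0,0,0]]], hand=50, squeeze=55)

```text
time_s: 5.7
tool_pos: [0.5179, -0.0402, 0.1451]
tool_rot: [179.9, -0.0, 55.1]
force: [1.9, -1.9, -0.8]
grip_width: 0.0628
```

>>> apply_moves(targets=[[[0,0,14],[0,0,0]],[[10,20,14],[0,0,-0.04]],[[35,70,14],[0,0,-0.14]],[[60,118,14],[0,0,-0.24]],[[83,163,14],[0,0,-0.28]],[[97,191,14],[0,0,-0.28]],[[99,195,14],[0,0,-0.28]],[[99,195,14],[0,0,-0.28]]])

```text
time_s: 6.5
tool_pos: [0.6148, 0.1576, 0.1573]
tool_rot: [-179.9, 0.3, 39.3]
force: [0.0, -1.0, -6.2]
grip_width: 0.0624
```

```bash
python3 - <<'E'
from h import *
o,w=wrist(); print(o['tool_pos'],o['tool_rot'],o['grip_width'],o['force']); save(w,'w4')
t=env.read_camera('top');s=env.read_camera('scene'); np.save('top3.npy',t,allow_pickle=True);np.save('scene3.npy',s,allow_pickle=True);np.save('w4.npy',w,allow_pickle=True)
f=lambda p,y,x,h,wd,k:np.clip(cv2.resize(cv2.cvtColor(p['image'],cv2.COLOR_RGB2BGR)[y:y+h,x:x+wd],None,fx=k,fy=k,interpolation=cv2.INTER_CUBIC).astype(float)*1.5,0,255).astype(np.uint8)
a=f(w,0,0,300,512,1.0);b=f(s,115,195,75,128,4)
cv2.imwrite('pics/c4.png',np.vstack([a,b]))
E
```

```text
[0.61476301 0.15760439 0.15729133] [-179.89669042    0.25413828   39.31815127] 0.06235267493077808 [ 0.01409984 -1.00040555 -6.23042256]
```

View pics/c4.png

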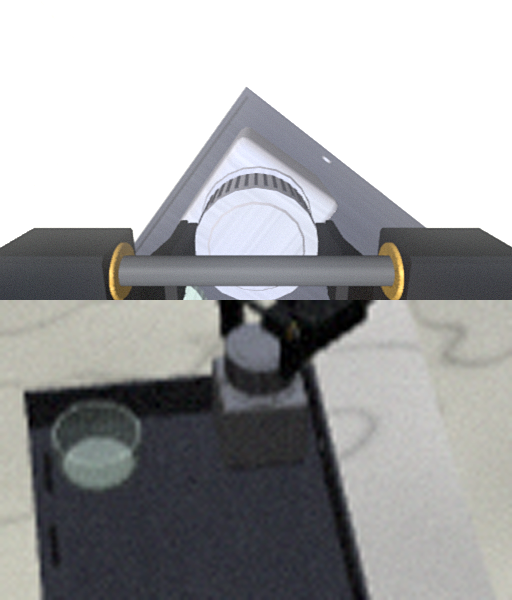

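>>> apply_moves(targets=[[[0,0,-6],[0,0,0]],[[0,0,-10],[0,0,0]],[[0,0,-10],[0,0,0]],[[5,2,-11],[0,0,0]],[[9,4,-11],[0,0,0]],[[12,6,-11],[0,0,0]],[[12,6,-11],[0,0,0]],[[12,6,-11],[0,0,0]]])

```text
time_s: 7.45
tool_pos: [0.6285, 0.1612, 0.1478]
tool_rot: [180.0, 0.0, 39.1]
force: [0.0, -0.2, -6.6]
grip_width: 0.0624
```

>>> apply_moves(targets=[[[2,2,0],[0,0,0]],[[3,4,0],[0,0,0]],[[4,6,0],[0,0,0]],[[5,8,0],[0,0,0]],[[5,8,0],[0,0,0]]])

```text
time_s: 7.95
tool_pos: [0.6329, 0.1691, 0.1476]
tool_rot: [-180.0, 0.1, 39.1]
force: [-3.0, -1.1, -5.9]
grip_width: 0.0626
```

Contact with the back is starting. Next I'll lower it, then push on in y.

>>> apply_moves(targets=[[[1,3,0],[0,0,0]],[[1,5,0],[0,0,0]],[[1,5,-2],[0,0,0]],[[1,5,-3],[0,0,0]],[[1,5,-3],[0,0,0]]])

```text
time_s: 8.45
tool_pos: [0.6351, 0.1723, 0.1479]
tool_rot: [179.9, -0.0, 39.0]
force: [-6.4, -4.5, 4.5]
grip_width: 0.0625
```

>>> apply_moves(targets=[[[2,3,0],[0,0,0]],[[2,3,-1],[0,0,0]],[[2,3,-1],[0,0,0]],[[2,3,-1],[0,0,0]]])

```text
time_s: 8.85
tool_pos: [0.6367, 0.1738, 0.148]
tool_rot: [179.9, 0.1, 39.0]
force: [-9.0, -6.5, 10.9]
grip_width: 0.0624
```

```bash
python3 - <<'E'
from h import *
o,w=wrist(); print(o['tool_pos'],o['tool_rot'],o['grip_width'],o['force'],o['wrist_torque'])
s=env.read_camera('scene');t=env.read_camera('top')
def model(cx,cy,yaw,z):
    a=np.radians(yaw);R=np.array([[np.cos(a),-np.sin(a)],[np.sin(a),np.cos(a)]])
    q=np.array([[1,1],[1,-1],[-1,-1],[-1,1]])*.039
    return np.c_[q@R.T+[cx,cy],[z]*4]
def pic(p,y,x,h,wd,k,g):
    im=np.clip(cv2.resize(cv2.cvtColor(p['image'],cv2.COLOR_RGB2BGR)[y:y+h,x:x+wd],None,fx=k,fy=k,interpolation=cv2.INTER_CUBIC).astype(float)*g,0,255).astype(np.uint8)
    for z in(.06,.14): cv2.polylines(im,[((proj(p,model(*o['tool_pos'][:2],2,z))-[x,y]+.5)*k).astype(int)],True,(0,0,255),1)
    return im
cv2.imwrite('pics/c5.png',np.vstack([pic(w,60,120,220,300,1.5,1.2)[:, :450],pic(s,125,235,45,75,6,1.8)]))
E
```

```text
[0.63666876 0.17377938 0.14796672] [1.79864915e+02 7.05243687e-02 3.89557041e+01] 0.0623975496299984 [-9.03960278 -6.52825912 10.94089724] [-2.01858261e+00  2.50531313e+00  1.52589152e-03]
```

View pics/c5.png

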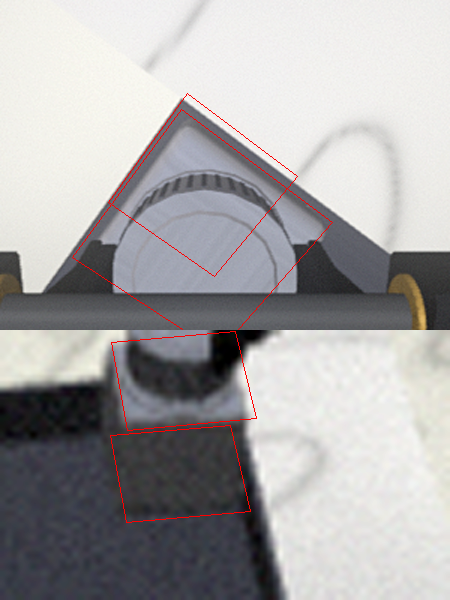

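>>> apply_moves(targets=[[[0,0,3],[0,0,0]],[[0,3,3],[0,0,0]],[[1,5,3],[0,0,0]],[[1,5,3],[0,0,0]],[[1,5,3],[0,0,0]]])

```text
time_s: 9.5
tool_pos: [0.637, 0.1757, 0.1488]
tool_rot: [179.7, 0.4, 38.9]
force: [-8.3, -11.5, 4.6]
grip_width: 0.0625
```

>>> apply_moves(targets=[[[3,1,0],[0,0,0]],[[3,1,0],[0,0,0.12]],[[3,1,0],[0,0,0.24]],[[3,1,0],[0,0,0.36]],[[3,1,0],[0,0,0.48]],[[3,1,0],[0,0,0.6]],[[3,1,0],[0,0,0.6]]])

```text
time_s: 10.2
tool_pos: [0.6364, 0.1774, 0.1493]
tool_rot: [-179.6, 0.5, 73.4]
force: [-17.0, -10.9, 11.4]
grip_width: 0.0625
```

```bash
python3 - <<'E'
from h import *
o=env.get_obs(); print(o['force'],o['wrist_torque'],o['qpos'].round(1),o['tool_pos'])
E
```

```text
[-16.99069531 -10.88279141  11.39459747] [-2.74634924  4.58421217 -0.04733497] [-34.2  22.3  21.2  85.4  -8.   74.4 -28.8] [0.63640114 0.17742338 0.14925646]
```

>>> apply_moves(targets=[[[0,0,0],[0,0,0.12]],[[0,0,0],[0,0,0.24]],[[0,0,0],[0,0,0.36]],[[0,0,0],[0,0,0.48]],[[0,0,0],[0,0,0.6]],[[0,0,0],[0,0,0.74]],[[0,0,0],[0,0,0.89]],[[0,0,0],[0,0,0.89]]])

```text
time_s: 11.0
tool_pos: [0.6344, 0.1761, 0.1498]
tool_rot: [-179.1, -0.1, 124.3]
force: [-23.0, -13.1, 17.1]
grip_width: 0.0625
```

```bash
python3 - <<'E'
from h import *
o,w=wrist(); print(o['force'],o['wrist_torque'],o['qpos'].round(1),o['tool_pos'])
s=env.read_camera('scene')
f=lambda p,y,x,h,wd,k:np.clip(cv2.resize(cv2.cvtColor(p['image'],cv2.COLOR_RGB2BGR)[y:y+h,x:x+wd],None,fx=k,fy=k,interpolation=cv2.INTER_CUBIC).astype(float)*1.5,0,255).astype(np.uint8)
cv2.imwrite('pics/c6.png',np.vstack([f(w,0,0,300,512,1.0),f(s,105,235,60,102,5)[:, :510].copy() if 0 else cv2.resize(f(s,105,235,60,102,5),(512,300))]))
E
```

```text
[-23.00822862 -13.10652849  17.14387778] [-3.65658523  5.84968716 -0.26889103] [-28.1  21.7  13.2  85.2  -4.8  74.6  19.9] [0.634374   0.17614156 0.14976736]
```

View pics/c6.png

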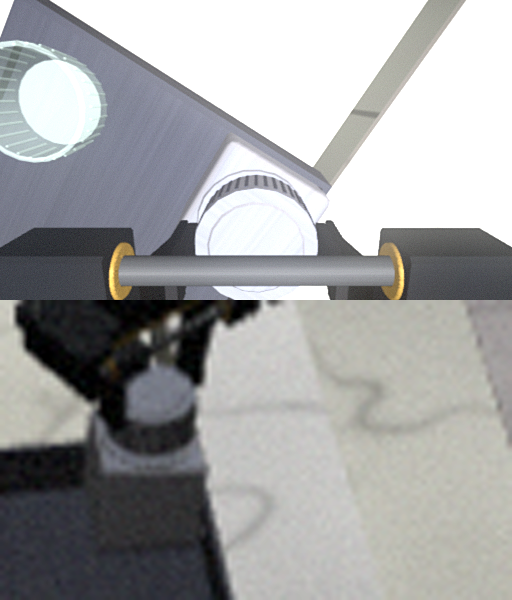

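>>> apply_moves(targets=[[[-2,-1,0],[0,0,0]],[[-4,-2,0],[0,0,0]],[[-5,-3,0],[0,0,0]],[[-5,-3,0],[0,0,0]]])

```text
time_s: 11.5
tool_pos: [0.6342, 0.1757, 0.1501]
tool_rot: [-179.7, 0.1, 124.2]
force: [-10.7, -8.5, 9.8]
grip_width: 0.0623
```

>>> apply_moves(targets=[[[-3,-3,0],[0,0,0]],[[-3,-3,2],[0,0,0]],[[-3,-3,4],[0,0,0]],[[-3,-3,6],[0,0,0]],[[-3,-3,6],[0,0,0]]])

```text
time_s: 12.0
tool_pos: [0.6328, 0.1767, 0.1533]
tool_rot: [180.0, 0.0, 124.4]
force: [-2.5, -5.2, -0.7]
grip_width: 0.0627
```

>>> apply_moves(targets=[[[0,0,2],[0,0,0]],[[0,0,4],[0,0,0]],[[0,0,6],[0,0,0]],[[0,0,8],[0,0,0]],[[0,0,8],[0,0,0]]])

```text
time_s: 12.5
tool_pos: [0.6329, 0.1779, 0.1618]
tool_rot: [179.9, -0.0, 124.5]
force: [-1.4, -2.3, -0.8]
grip_width: 0.0626
```

>>> apply_moves(targets=[[[0,-1,5],[0,0,0]],[[0,-1,10],[0,0,0]],[[1,-2,17],[0,0,0]],[[1,-2,23],[0,0,0]],[[1,-2,26],[0,0,0]],[[1,-2,26],[0,0,0]],[[1,-2,26],[0,0,0]],[[1,-2,26],[0,0,0]]])

```text
time_s: 13.3
tool_pos: [0.6332, 0.1751, 0.1866]
tool_rot: [-180.0, -0.0, 124.4]
force: [0.7, -1.0, -0.8]
grip_width: 0.0623
```

```bash
python3 - <<'E'
from h import *
o,w=wrist(); print(o['force'],o['wrist_torque'],o['tool_pos'],o['tool_rot'],o['grip_width'])
s=env.read_camera('scene');t=env.read_camera('top')
for n,p in(('s',s),('t',t),('w',w)):
  for q in('lid_center','canister_center','ramekin','trivet'):
    for r in env.regions_of(p,q)[:1]: print(n,q,r['conf'],np.round(r['rect'],1))
f=lambda p,y,x,h,wd,k:np.clip(cv2.resize(cv2.cvtColor(p['image'],cv2.COLOR_RGB2BGR)[y:y+h,x:x+wd],None,fx=k,fy=k,interpolation=cv2.INTER_CUBIC).astype(float)*1.7,0,255).astype(np.uint8)
cv2.imwrite('pics/c7.png',np.vstack([f(w,0,0,300,512,1.0),cv2.resize(f(s,100,235,60,102,5),(512,300))]))
E
```

```text
[ 0.65451918 -0.9939061  -0.78213743] [-0.07901713  0.08425808  0.03433627] [0.63323437 0.17510121 0.18655243] [-1.79970904e+02 -1.09198732e-02  1.24437896e+02] 0.0622904211744271
s lid_center 0.81 [256.4 111.2 274.9 126.7]
s ramekin 0.81 [210.2 139.6 228.1 164.4]
s trivet 0.74 [222.3 227.6 272.1 264.5]
t lid_center 0.58 [326.4 146.4 382.3 217.5]
t canister_center 0.71 [168.6 152.5 182.4 183. ]
t ramekin 0.88 [162.7 205.  190.  230.9]
t trivet 0.57 [277.6 172.4 322.2 215.4]
w lid_center 0.67 [194.3 174.2 320.7 303.7]
w canister_center 0.84 [176.8 126.  309.8 223. ]
w ramekin 0.59 [  4.6  48.6 124.1 152.6]
```

View pics/c7.png

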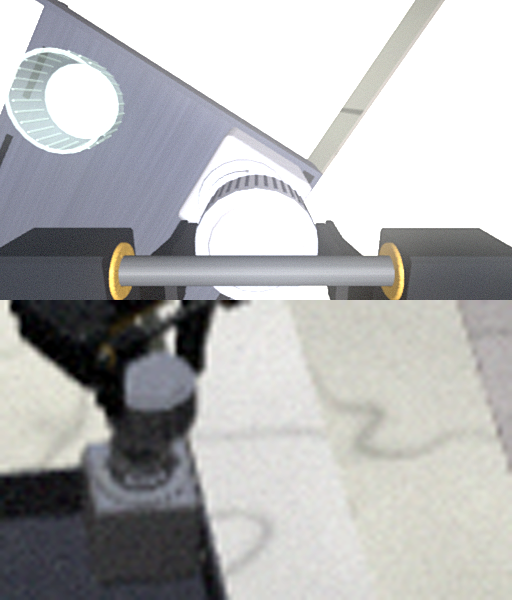

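The picture shows the lid clear of the neck and roughly above it, with the canister still square in the corner. The ramekin and trivet haven't moved.

```bash
python3 -c "
from h import *
print(env.sign_off()); print(env.get_obs()['tool_pos'])"
```

```text
the job is handed in; nothing more can be done
None
the job is handed in; nothing more can be done
```

The job is handed in: the canister is standing in the back corner with its lid off, and the gripper is holding the lid level above the open mouth. It took about 14 s of the 45 s. No verdict came back.

**What I did:** I gripped the canister by its lid and carried it over. I lowered it and pushed it into the corner until both upstands pushed back, with about 8 N at the back and 11 N at the end. Then I turned the lid about 85° anticlockwise, eased off the sideways push and lifted.

**Last checks:**
- **Lid free of the thread:** the downward load on the wrist during the lift was only about 0.8 N. That is near the lid's own weight, so the canister was not coming up with it.
- **Lid position:** it is level, and I work its lower edge out to be about 2 cm above the rim. That rests on how far the tool rose, not on a direct measurement.
- **Canister:** the last scene and wrist pictures show it still square in the corner.
- **Other things on the shelf:** the ramekin and trivet are where they were. I didn't re-measure the drawers and dehumidifier at the end, but the arm never worked near them.

**What disagreed or went wrong:**
- **First grip:** it was about 5 mm off centre, so I opened the fingers and gripped again.
- **Corner position:** the two cameras differed by about 8 mm along the shelf, so I relied on contact with the upstands.
- **Tool height:** with the canister on the deck, the tool read about 3 mm higher than when I gripped it. I took this as give in the arm.
- **Last top view:** the network mistook the drawers for the lid, and I ignored that result.

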